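# Close the bonding jig on two hearing-aid cases

## Task

Take just the top cover plate off the stack and lay it level on the tips of the closing jig's two locating pins, in line with the jig but about a finger's width short of its place, then slide it across until its two bores find the pins (which it hides) and it drops over them. Press the cover fully home, flat on both end blocks of the jig, against the sprung nest with the hearing-aid cases, and finish still holding it pressed down there, so that the seams stay shut while the adhesive takes. Leave the other two covers stacked and the screwdriver, bottle and loupe where they are.

Things in the scene. Friction and masses are not known exactly. Their poses are not given: they have to be found in the camera images.
- cover_top: Top one of three identical aluminium cover plates, 140 x 56 x 12 mm (along its x, y, z), 0.2 to 0.3 kg. Origin: centre of its underside. Two 14 mm bores, ringed by thin dark bushes, go through it on its long centreline 47 mm either side of the centre; either end fits either pin. Grip it across the 56 mm width, by its own 12 mm edge only: the next plate lies directly under it.
- cover_mid: The middle cover of the stack, identical, directly under the top one (its edges may show up to 6 mm beyond it). Origin at the centre of its underside. To be left.
- cover_low: The lowest cover, identical, on the cradle's 3 mm floor. Origin at the centre of its underside. To be left.
- cradle: Fixed cradle of bent steel sheet under the stack, origin at the centre of its underside on the bench: floor 152 x 50 x 3 mm, long side along x, a 22 mm high cheek at each x end, long sides open (the covers overhang them by 3 mm). The stack's top is 39 mm above the bench.
- jig: Fixed closing jig, long side along its x; origin at the centre of its underside on the bench. Dark foot 150 x 84 x 10 mm with low screw heads; at x = +-47 mm an aluminium end block, 30 long, 44 wide, its flat top 34 mm above the bench, a pin in its middle; between them the sprung nest. Cover home: its origin 34 mm above the jig's origin, lengths parallel.
- pin_a (a point): Tip of the steel pin at the jig's x = +47 mm: 45 mm above the bench, 11 mm above its end block. 11.4 mm in diameter for 5 mm (1.3 mm play all round in a bore), then bullet-nosed to a tip 5 mm across, which leads in from about 4 mm off. A cover lying on both tips has its underside at 45 mm; with its bores on the pins it drops 7 mm, on to the cases.
- pin_b (a point): Tip of the other, identical pin, at the jig's x = -47 mm.
- nest (a joint): Downward travel (m) of the sprung nest: black block 60 x 42 mm between the end blocks with two beige curved hearing-aid cases, their tops 38 mm above the bench. 0 = up; 0.004 = cover down on the end blocks. It pushes up with 6 N at first, 11 N with the cover home; the cover's weight is about 2.4 N, so it rises 4 mm if let go.
- screwdriver: Small screwdriver, 150 mm long, lying on the bench between jig and stack, along its x. Origin at the centre of its underside. Bystander.
- bottle: Small black bottle with white cap, 32 mm in diameter, 75 mm high, standing beyond the work. Origin at the centre of its underside. Bystander.
- loupe: Black eye loupe, a truncated cone 36 mm in diameter and 24 mm high, standing nearer the robot. Origin at the centre of its underside. Bystander.
Not all that is in view belongs to the job. Several things look just like the jig: the one meant starts farthest to the robot's left.

How it is judged:
By the outcome, as a careful person would: the job done as asked, in the order asked, and still so for the second after the job is handed in, while the arm keeps its last pose, push and grip.
It also fails if it takes over 46 s, if anything falls off the work surface, if the arm or the gripper's body presses on something with over 40 N, if the wrist force passes 120 N, or if a joint passes its speed limit or range.

## Robot

A 6-joint arm with a two-finger parallel gripper is mounted at the origin on the work surface. World frame = base frame: x ahead of the robot, y to its left, z up, the work surface at z = 0. Lengths are in mm, angles in rad, forces in N, time in s.
With the tool pointing down it reaches from about 400 to 925 mm from the base axis. Payload 12.5 kg.
Tool frame: the origin (TCP) lies midway between the tips of the shut fingers; the grasp point (between the pads) lies 19 mm behind it; z points along the fingers, y is the direction in which the jaws open and shut (so a half turn about z gives the same grasp; the last joint's range is limited). The gripper opens to 95 mm and grips with 3 to 60 N. Pads are 20 mm wide; open, the fingers measure 119 mm over their backs; the gripper's body (75 mm by 180 mm) begins 59 mm behind the grasp point.
Start: joints at [-1.382, 0.491, 1.559, -0, 1.092, -0.106], TCP at [181.616, -598.049, 214.661] pointing down, gripper open.
Joint ranges: [-3.1, 3.1], [-0.84, 2.19], [0.05, 2.79], [-1.13, 4.28], [0.06, 2.93], [-2.69, 2.69]. Speed limits (rad/s): [2.22, 2.22, 2.79, 3.14, 3.14, 3.14].

## Interface

Orientations are given as [roll, pitch, yaw] about the fixed x, y, z axes, in that order (R = Rz(yaw) Ry(pitch) Rx(roll)).
In Python, from cell import env gives the robot as it stands.
- The arm moves only by the tool drive_tool, never from a script. Its argument "increments" is a list of rows, each a list of 2 entries, a list of its own where there are three numbers: the shift along the tool's x, y, z as a fraction of full scale, then the turn, a rotation vector about the tool's x, y, z as a fraction of full scale. In form: [[[x, y, z], [ax, ay, az]], ...]. A call has 1 to 5 rows; each row shifts and turns the commanded pose from where the row before left it, along the tool's axes as they then stand; what a row does not reach is not made up. Full scale, the value 1, is 30 mm for a shift and 0.08 rad for a turn. A row lasts 1/12 s, in which the tool goes at most 41.7 mm and 7.16 degrees, less where a joint would pass 70% of its speed; a pose out of reach is approached as far as the arm can. A call with a number of a shift or a turn outside -1 to 1 is refused whole. A call with a gripper value outside its range is refused whole. "jaw" is the opening, from -1 (shut) to 1 (fully open), so that 0 is half open, set as the call begins (left out, the last holds). The fingers move at their own pace and stop on an object; the grip force is fixed at half the most. Time passes only in rows, so rows that do not move let the fingers close. It gives the time, the measured TCP pose, the force and the opening at its end, in the units of the state.
- env.state(): the state, without advancing time (a new reading comes with each control period).
- env.read_camera(name): name is "scene" or "top" or "wrist"; returns a dict with "pixels" (480x640x3 uint8, blue, green, red), "vertical_fov" (degrees; the focal length in pixels is half the picture's height over the tangent of half this angle, whatever the lens; pixels are square), "cx", "cy" (the principal point, pixels), "world_to_cam" (4x4, takes a point from world to camera coordinates). Camera axes: x right, y down, z forward; pixel columns grow to the right and rows downward; lengths in mm; the calibration is good to about 2 mm. A picture is of the moment at which its call begins. There is no depth.
- env.job_done(): hands the job in, once; it reports no verdict.
Trained networks look in a picture, given as the dict that the camera call returned (one of the last four; its "shot" number tells which), for a name from the list of things; names that differ only in an ending like _2 or _b are one class to them, and where a whole thing is asked for, a point or a joint stands for the part that bears it (a point fixed in the world has none). Each returns a list of dicts, best first, with "score" (0 to 1); they miss things now and then, are a little off and sometimes report something else, mostly with a low value. They report only what shows in the picture. A call takes as long as a camera call. They do not tell look-alikes from the thing itself.
- env.boxes_of(target, picture): "point" ([x, y, z] in mm, in world coordinates, good to about 4 mm: the middle of the surface that is visible of it).
- env.tip_of(target, picture): "point" ([x, y, z] in mm, in world coordinates, good to about 4 mm: a listed point, or the origin of a listed thing).
The state is a dict: "t": time; "joints": joint angles; "qvel": joint speeds; "tau": joint torques, N m; "eef_pos": TCP position; "tcp_rot": TCP orientation; "ft_force": force on the tool from outside, world axes, zero at the start; "moment": the same for the moment, N m; "opening": opening from 0.0 (shut) to 1.0 (fully open).
Only numpy, scipy, OpenCV 4.12 (cv2) and the standard library are available. Lean on these libraries where they do the work, as an engineer would, in place of code of your own. Each camera call takes 0.05 s, during which the arm holds its last target.

## Working session

There is one attempt and no reset: what is moved stays moved. The work goes in short steps, Python scripts to look and compute and a tool call to move; the robot and the scene stay as the last step left them, time stands still between calls to the robot, and variables do not carry over. Pictures are saved under pics/ and viewed, and the job is handed in when it is done.

Besides the shell and the picture viewer there is one more tool, called after "Request:" as name(argument=value, ...), one argument or row to a line, values as JSON. drive_tool: Moves the arm, as the interface text tells. Its arguments: {"type":"object","properties":{"increments":{"type":"array","items":{"type":"array"}},"jaw":{"type":"number"}},"required":["increments"]}

```bash
ls; mkdir -p pics
python3 - <<'E'
from cell import env
import cv2,numpy as np
s=env.state();print({k:np.round(v,3).tolist() for k,v in s.items()})
for n in ["scene","top","wrist"]:
    p=env.read_camera(n);cv2.imwrite(f"pics/a_{n}.png",p["pixels"]);print(n,p["vertical_fov"],p["cx"],p["cy"],p["shot"],np.round(p["world_to_cam"],3).tolist())
    for t in ["cover_top","jig","pin_a","cradle","screwdriver","bottle","loupe"]:
        print(t,[(np.round(d["point"]).tolist(),round(d["score"],2)) for d in env.tip_of(t,p)])
E
```

```text
pics
{'t': 0.0, 'joints': [-1.382, 0.492, 1.559, -0.0, 1.092, -0.106], 'qvel': [-0.001, -0.0, 0.0, -0.0, -0.001, -0.001], 'tau': [0.002, -61.265, -25.819, 0.069, 0.048, -0.0], 'eef_pos': [181.569, -597.782, 214.055], 'tcp_rot': [-3.14, -0.0, 0.295], 'ft_force': [-0.388, 0.371, 0.224], 'moment': [0.059, 0.01, -0.02], 'opening': 0.997}
scene 46.820965670965336 322.24359085632386 233.85001628891553 1 [[0.741, 0.671, -0.007, -384.944], [0.38, -0.428, -0.82, -204.065], [-0.554, 0.605, -0.572, 1297.63], [0.0, 0.0, 0.0, 1.0]]
cover_top [([566.0, 153.0, 28.0], 0.71)]
jig [([500.0, -155.0, -1.0], 0.96), ([462.0, -338.0, -1.0], 0.93), ([699.0, -244.0, 3.0], 0.74), ([575.0, 7.0, -0.0], 0.38)]
pin_a [([422.0, -361.0, 44.0], 0.95), ([501.0, -318.0, 47.0], 0.92), ([650.0, -257.0, 46.0], 0.78), ([746.0, -233.0, 47.0], 0.75), ([456.0, -172.0, 44.0], 0.67)]
cradle []
screwdriver [([573.0, 8.0, -2.0], 0.97), ([422.0, 1.0, 3.0], 0.29)]
bottle [([782.0, 23.0, 0.0], 0.79), ([569.0, 154.0, -0.0], 0.21)]
loupe [([419.0, 2.0, -0.0], 0.81)]
top 42.742948303548424 327.1807163960233 239.9938245269706 2 [[0.01, -1.0, -0.002, -47.509], [-0.995, -0.009, -0.094, 598.35], [0.094, 0.003, -0.996, 1177.792], [0.0, 0.0, 0.0, 1.0]]
cover_top [([573.0, 153.0, 25.0], 0.63)]
jig [([497.0, -153.0, -6.0], 0.84), ([694.0, -242.0, -1.0], 0.81), ([459.0, -340.0, -3.0], 0.75)]
pin_a [([655.0, -253.0, 45.0], 0.95), ([499.0, -319.0, 47.0], 0.94), ([543.0, -143.0, 45.0], 0.91), ([453.0, -173.0, 42.0], 0.8), ([421.0, -358.0, 45.0], 0.79), ([741.0, -234.0, 48.0], 0.57)]
cradle []
screwdriver [([574.0, 3.0, 2.0], 0.92)]
bottle [([779.0, 24.0, 2.0], 0.79)]
loupe [([419.0, 3.0, 1.0], 0.55)]
wrist 62.272072144846206 317.27781273878475 241.19602316400406 3 [[0.29, -0.957, 0.0, -626.211], [-0.924, -0.28, 0.259, -28.011], [-0.248, -0.075, -0.966, 390.942], [0.0, 0.0, 0.0, 1.0]]
cover_top []
jig []
pin_a []
cradle []
screwdriver []
bottle []
loupe []
```

View pics/a_top.png

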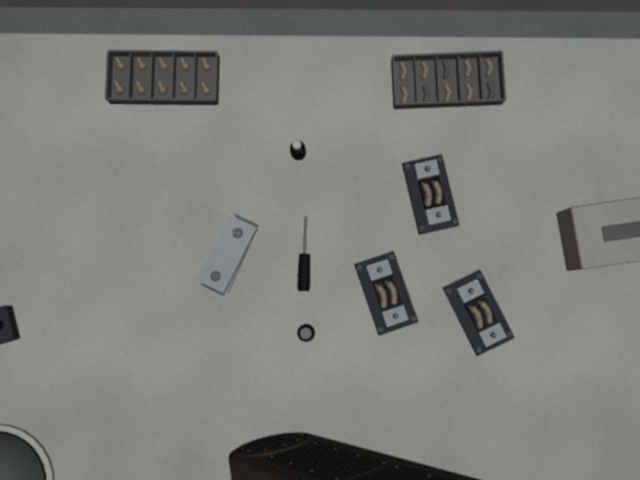

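View pics/a_scene.png

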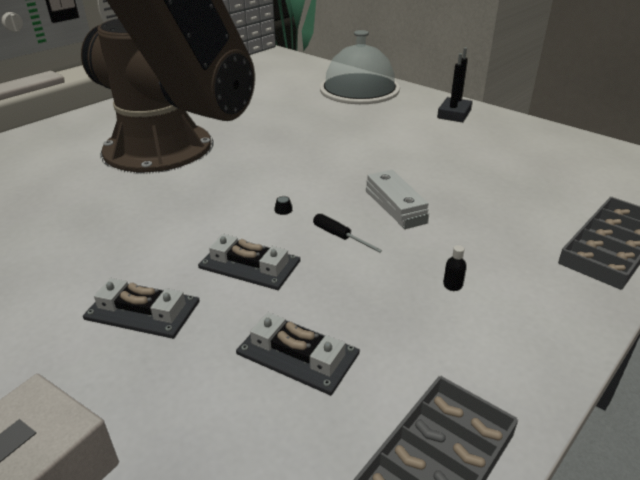

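Request:
drive_tool(
  increments=[
    [[0.5,-0.38,0],[0,0,0]],
    [[1,-0.77,0],[0,0,0]],
    [[1,-0.77,0],[0,0,0]],
    [[1,-0.77,0],[0,0,0]],
    [[1,-0.77,0],[0,0,0]],
  ],
  jaw=1,
)

```text
t: 1.62
eef_pos: [281.2, -458.0, 214.6]
tcp_rot: [3.141, -0.0, 0.294]
ft_force: [0.3, -0.7, 0.3]
opening: 1.0
```

Request:
drive_tool(
  increments=[
    [[1,-0.77,0],[0,0,0]],
    [[1,-0.77,0],[0,0,0]],
    [[1,-0.77,0],[0,0,0]],
    [[1,-0.77,0],[0,0,0]],
    [[1,-0.77,0],[0,0,0]],
  ],
)

```text
t: 2.03
eef_pos: [391.4, -303.8, 214.9]
tcp_rot: [3.141, -0.0, 0.295]
ft_force: [0.8, -0.8, 1.0]
opening: 0.999
```

Request:
drive_tool(
  increments=[
    [[1,-0.77,0],[0,0,0]],
    [[1,-0.77,0],[0,0,0]],
    [[1,-0.77,0],[0,0,0]],
    [[0.5,-0.4,0],[0,0,0]],
    [[0,0,0],[0,0,0]],
  ],
)

```text
t: 2.45
eef_pos: [469.1, -194.3, 214.7]
tcp_rot: [3.142, -0.001, 0.298]
ft_force: [0.0, 0.3, -0.5]
opening: 1.0
```

```bash
cat > h.py <<'E'
from cell import env
import cv2,numpy as np
def snap(n,f):
    p=env.read_camera(n);cv2.imwrite(f"pics/{f}.png",p["pixels"]);np.savez(f"pics/{f}.npz",**{k:np.array(p[k]) for k in("pixels","vertical_fov","cx","cy","world_to_cam")});return p
def f_(p): return 240/np.tan(np.radians(float(p["vertical_fov"]))/2)
def proj(p,X):
    X=np.atleast_2d(X);W=np.array(p["world_to_cam"]);c=X@W[:3,:3].T+W[:3,3]
    return c[:,:2]/c[:,2:]*f_(p)+[float(p["cx"]),float(p["cy"])]
def back(p,uv,z):
    W=np.array(p["world_to_cam"]);R=W[:3,:3];o=-R.T@W[:3,3]
    d=R.T@np.array([(uv[0]-p["cx"])/f_(p),(uv[1]-p["cy"])/f_(p),1]);return o+d*(z-o[2])/d[2]
E
python3 - <<'E'
from h import *
p=snap("wrist","b_wrist")
for t in ["jig","pin_a"]:
    print(t,[(np.round(d["point"],1).tolist(),round(d["score"],2)) for d in env.tip_of(t,p)])
print(env.state()["eef_pos"])
E
```

```text
jig [([459.3, -342.1, -0.3], 0.95), ([496.3, -153.4, -0.9], 0.93)]
pin_a [([454.9, -168.7, 43.8], 0.91), ([505.3, -320.2, 46.2], 0.87), ([541.3, -143.0, 46.9], 0.79), ([650.4, -258.6, 44.5], 0.71), ([415.0, -359.5, 45.6], 0.63)]
[ 467.30368351 -197.28525277  214.63551288]
```

View pics/b_wrist.png

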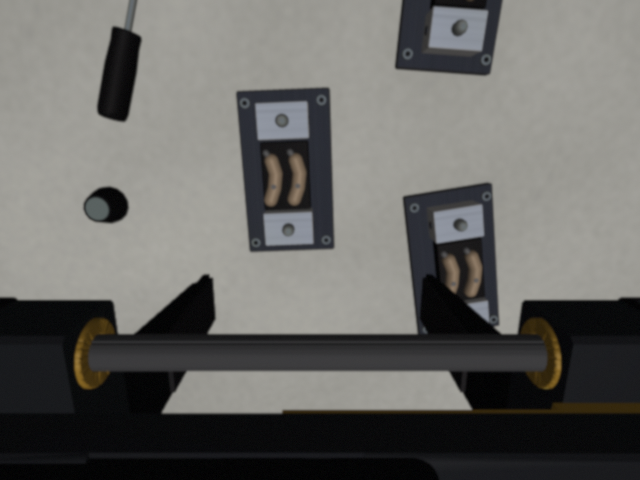

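Run:
```python
from h import *
p=dict(np.load("pics/b_wrist.npz"))
a=back(p,(281.5,119.5),44);b=back(p,(288,229.5),44);print(a,b,(a+b)/2,np.linalg.norm(a-b),np.arctan2(*(a-b)[[1,0]]))
c=[back(p,u,10)[:2] for u in [(237,92),(329,88),(334,247),(251,251)]]
print(np.mean(c,0),[np.linalg.norm(c[i]-c[i-1]) for i in range(4)],[np.arctan2(*((c[i]-c[j])[::-1])) for i,j in((0,3),(1,2))])
im=p["pixels"][60:270,220:350];cv2.imwrite("pics/b_crop.png",cv2.resize(im,None,fx=2.8,fy=2.8,interpolation=3))
p=cv2.imread("pics/a_top.png");cv2.imwrite("pics/a_crop.png",cv2.resize(p[200:350,180:440],None,fx=3,fy=3,interpolation=3))
print(env.state()["eef_pos"],env.state()["t"])
```

```text
[ 542.86368177 -142.09934239   44.        ] [ 455.14753574 -172.7343742    44.        ] [ 499.00560876 -157.41685829   44.        ] 92.91193383165657 0.3360082168838396
[ 498.36564999 -157.81335508] [np.float64(147.3232828285917), np.float64(81.77766848052028), np.float64(146.57677027357713), np.float64(81.74477550320391)] [np.float64(0.3388989607281014), np.float64(0.33865400068335777)]
[ 467.30368351 -197.28525277  214.63551288] 2.6
```

View pics/b_crop.png

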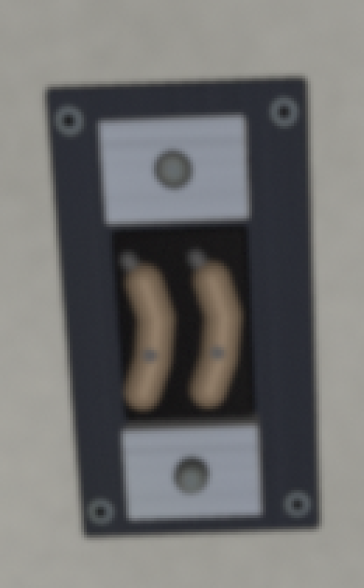

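View pics/a_crop.png

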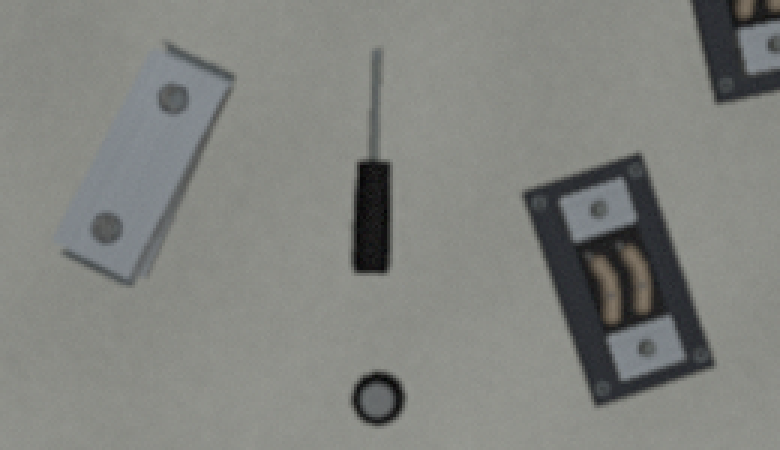

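Request:
drive_tool(
  increments=[
    [[0.52,-1,0],[0,0,0]],
    [[0.52,-1,0],[0,0,0]],
    [[0.52,-1,0],[0,0,0]],
    [[0.52,-1,0],[0,0,0]],
    [[0.52,-1,0],[0,0,0]],
  ],
)

```text
t: 3.02
eef_pos: [498.3, -30.8, 214.8]
tcp_rot: [3.141, -0.0, 0.292]
ft_force: [0.7, -0.5, 0.2]
opening: 0.997
```

Request:
drive_tool(
  increments=[
    [[0.52,-1,0],[0,0,0]],
    [[0.52,-1,0],[0,0,0]],
    [[0.52,-1,0],[0,0,0]],
    [[0.52,-1,0],[0,0,0]],
    [[0.52,-1,0],[0,0,0]],
  ],
)

```text
t: 3.43
eef_pos: [529.9, 135.5, 214.7]
tcp_rot: [3.141, -0.0, 0.293]
ft_force: [0.6, -1.4, 0.1]
opening: 0.997
```

Request:
drive_tool(
  increments=[
    [[0.52,-1,0],[0,0,0]],
    [[0,0,0],[0,0,1]],
    [[0,0,0],[0,0,1]],
    [[0,0,0],[0,0,1]],
    [[0,0,0],[0,0,1]],
  ],
)

```text
t: 3.85
eef_pos: [536.0, 167.3, 214.5]
tcp_rot: [3.141, 0.0, -0.031]
ft_force: [0.4, -0.5, 0.2]
opening: 1.003
```

Request:
drive_tool(
  increments=[
    [[0,0,0],[0,0,1]],
    [[0,0,0],[0,0,1]],
    [[0,0,0],[0,0,1]],
    [[0,0,0],[0,0,1]],
    [[0,0,0],[0,0,1]],
  ],
)

```text
t: 4.27
eef_pos: [536.1, 167.0, 214.6]
tcp_rot: [3.141, -0.0, -0.431]
ft_force: [-0.2, -0.0, 0.1]
opening: 1.002
```

Request:
drive_tool(
  increments=[
    [[0,0,0],[0,0,1]],
    [[0,0,0],[0,0,0]],
    [[0,0,0],[0,0,0]],
  ],
)

```text
t: 4.52
eef_pos: [536.0, 167.4, 214.6]
tcp_rot: [3.141, -0.0, -0.504]
ft_force: [-0.5, -0.3, -0.7]
opening: 1.001
```

Run:
```python
from h import *
p=snap("wrist","c_wrist")
for t in ["cover_top"]:
    print(t,[(np.round(d["point"],1).tolist(),round(d["score"],2)) for d in env.tip_of(t,p)])
s=env.state();print(s["eef_pos"],s["tcp_rot"],s["joints"])
```

```text
cover_top [([570.2, 153.2, 25.4], 0.68)]
[535.92373792 167.83928283 214.60319508] [ 3.14148674e+00 -5.82938300e-05 -5.03696200e-01] [ 1.85943724e-01  4.00969682e-01  1.71653458e+00 -1.39070603e-04
  1.02411081e+00  2.26050855e+00]
```

View pics/c_wrist.png

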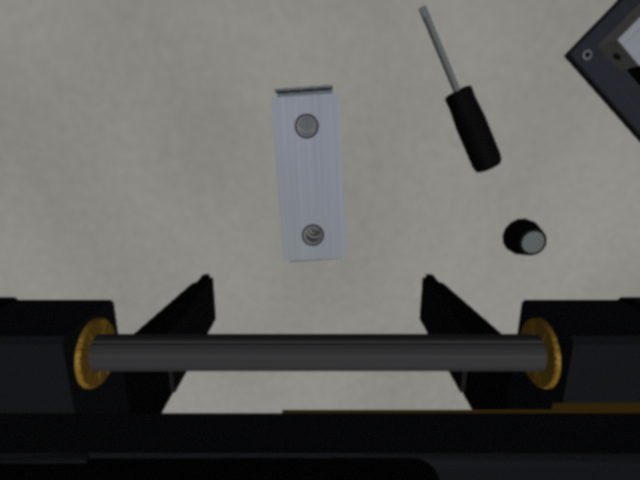

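Run:
```python
from h import *
p=dict(np.load("pics/c_wrist.npz"))
a=back(p,(306.7,125.5),39);b=back(p,(313,235),39);print(a,b,(a+b)/2,np.linalg.norm(a-b),np.arctan2(*(a-b)[[1,0]]))
im=p["pixels"][70:280,250:370];cv2.imwrite("pics/c_crop.png",cv2.resize(im,None,fx=2.8,fy=2.8,interpolation=3))
```

```text
[611.7179637  135.47814376  39.        ] [526.6565749  176.78779862  39.        ] [569.1872693  156.13297119  39.        ] 94.56176526337003 -0.4520979595248695
```

View pics/c_crop.png

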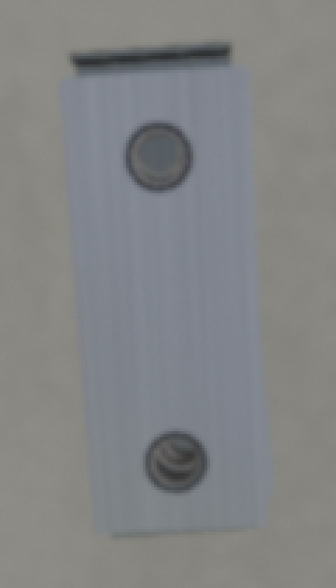

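Run:
```python
from h import *
p=env.read_camera("top");print(env.state()["t"],p.keys())
def r(u,z): 
    a,b=[back(p,x,z) for x in u];print((a+b)/2,np.linalg.norm(a-b),np.arctan2(*(a-b)[[1,0]]))
r([(237.7,233),(215.3,276)],39)
r([(379.7,270),(395.7,316)],44)
```

```text
4.6667 dict_keys(['pixels', 'vertical_fov', 'cx', 'cy', 'world_to_cam', 'shot'])
[567.68824293 153.71931504  39.        ] 93.88781433597212 -0.4575068668767492
[ 496.09767792 -159.18802491   44.        ] 93.14644944682757 0.3372508567013429
```

Request:
drive_tool(
  increments=[
    [[0,0,0],[0,0,-0.62]],
    [[0.58,-0.05,0.8],[0,0,0]],
    [[0.58,-0.05,0.8],[0,0,0]],
    [[0,0,0.8],[0,0,0]],
    [[0,0,0.6],[0,0,0]],
  ],
)

```text
t: 5.08
eef_pos: [568.5, 155.3, 122.6]
tcp_rot: [3.141, 0.001, -0.455]
ft_force: [-0.3, 0.1, -0.1]
opening: 1.0
```

Request:
drive_tool(
  increments=[
    [[0,0,0],[0,0,0]],
    [[0,0,0],[0,0,0]],
  ],
)

```text
t: 5.25
eef_pos: [568.2, 155.8, 124.3]
tcp_rot: [3.141, 0.001, -0.455]
ft_force: [1.1, -0.6, 0.9]
opening: 0.998
```

Run:
```python
from h import *
p=snap("wrist","d_wrist")
s=env.state();print(s["eef_pos"],s["tcp_rot"],s["t"])
cv2.imwrite("pics/d2.png",cv2.resize(p["pixels"][40:400,150:500],None,fx=1.65,fy=1.65,interpolation=3))
```

```text
[568.64365077 155.94394773 125.30648289] [-3.14143130e+00 -3.64693711e-04 -4.54910612e-01] 5.3
```

View pics/d2.png

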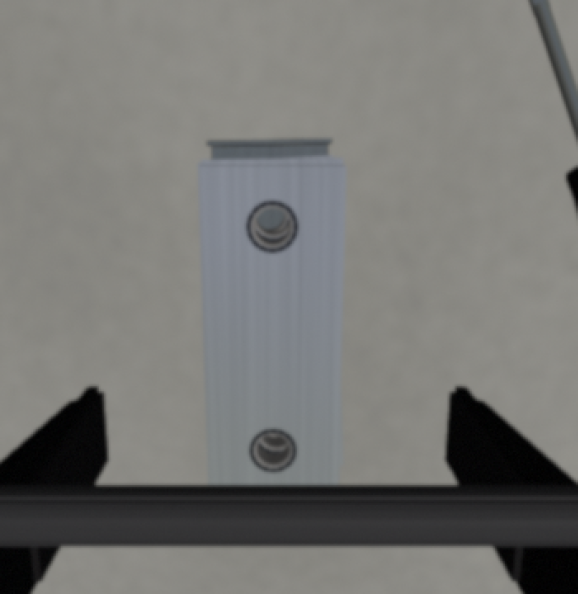

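Run:
```python
from h import *
p=dict(np.load("pics/d_wrist.npz"))
a=back(p,(315.2,177.6),39);b=back(p,(315.2,312.7),39);c=(a+b)/2;print(a,b,c,np.linalg.norm(a-b),np.arctan2(*(a-b)[[1,0]]))
y=-.455;d=c[:2]-[568.4,155.6];print(d@[np.cos(y),np.sin(y)],d@[np.sin(y),-np.cos(y)])
```

```text
[611.42241282 135.76630818  39.        ] [527.13026138 177.21372149  39.        ] [569.2763371  156.49001483  39.        ] 93.93111765667815 -0.4569947842501772
0.39605148983133753 -1.1845827685329782
```

Request:
drive_tool(
  increments=[
    [[0.01,-0.02,0.8],[0,0,0]],
    [[0,0,0.8],[0,0,0]],
    [[0,0,0.8],[0,0,0]],
    [[0,0,0.2],[0,0,0]],
    [[0,0,0],[0,0,0]],
  ],
)

```text
t: 5.72
eef_pos: [568.8, 156.3, 46.5]
tcp_rot: [3.141, 0.001, -0.455]
ft_force: [-1.1, 0.2, -0.3]
opening: 0.999
```

Request:
drive_tool(
  increments=[
    [[0,0,0],[0,0,0]],
    [[0,0,0],[0,0,0]],
  ],
)

```text
t: 5.88
eef_pos: [569.8, 156.5, 48.4]
tcp_rot: [-3.14, -0.002, -0.455]
ft_force: [0.5, 0.1, 0.2]
opening: 1.002
```

Run:
```python
from h import *
z=[]
for i in range(4):
    p=snap("wrist","e_wrist")
    s=env.state();z.append(s["eef_pos"][2])
print(z,s["eef_pos"],s["tcp_rot"],s["t"])
```

```text
[np.float64(48.351651191667486), np.float64(48.15860365570407), np.float64(47.93265548953117), np.float64(47.63019937091142)] [569.27510794 156.38229603  47.63019937] [-3.14079178e+00 -1.33217816e-03 -4.55430020e-01] 6.0833
```

View pics/e_wrist.png

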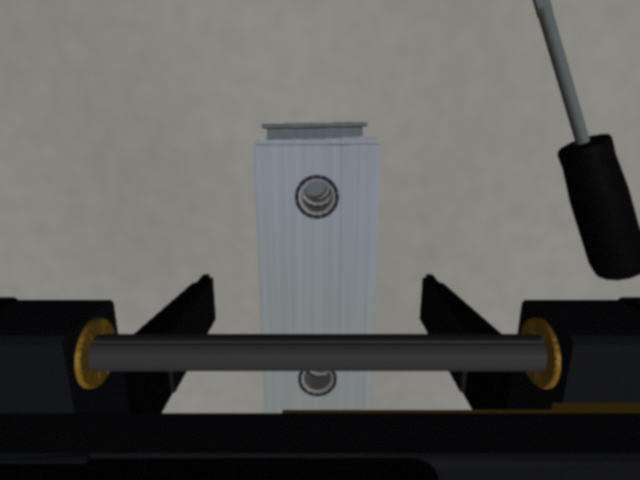

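Request:
drive_tool(
  increments=[
    [[0,0,0.15],[0,0,0]],
    [[0,0,0.15],[0,0,0]],
    [[0,0,0.12],[0,0,0]],
    [[0,0,0.08],[0,0,0]],
    [[0,0,0.04],[0,0,0]],
  ],
)

```text
t: 6.5
eef_pos: [568.7, 156.2, 29.7]
tcp_rot: [3.141, 0.001, -0.456]
ft_force: [0.4, 0.1, -0.2]
opening: 0.999
```

Request:
drive_tool(
  increments=[
    [[0,0,0],[0,0,0]],
    [[0,0,0],[0,0,0]],
    [[0,0,0],[0,0,0]],
  ],
)

```text
t: 6.75
eef_pos: [568.9, 156.3, 30.5]
tcp_rot: [-3.142, -0.0, -0.456]
ft_force: [-0.2, -0.1, -0.6]
opening: 1.001
```

Request:
drive_tool(
  increments=[
    [[0,0,0],[0,0,0]],
    [[0,0,0],[0,0,0]],
    [[0,0,0],[0,0,0]],
  ],
)

```text
t: 7.0
eef_pos: [568.9, 156.3, 30.5]
tcp_rot: [-3.142, -0.0, -0.456]
ft_force: [-0.3, 0.0, -0.6]
opening: 1.004
```

Request:
drive_tool(
  increments=[
    [[0,0,0.03],[0,0,0]],
    [[0,0,0],[0,0,0]],
    [[0,0,0],[0,0,0]],
    [[0,0,0],[0,0,0]],
    [[0,0,0],[0,0,0]],
  ],
  jaw=-1,
)

```text
t: 7.42
eef_pos: [568.9, 156.3, 29.5]
tcp_rot: [3.142, -0.0, -0.456]
ft_force: [-0.5, -0.6, -0.3]
opening: 0.708
```

Request:
drive_tool(
  increments=[
    [[0,0,0],[0,0,0]],
    [[0,0,0],[0,0,0]],
    [[0,0,0],[0,0,0]],
    [[0,0,0],[0,0,0]],
  ],
)

```text
t: 7.75
eef_pos: [568.9, 156.3, 29.5]
tcp_rot: [3.142, -0.0, -0.456]
ft_force: [1.0, 0.1, -0.5]
opening: 0.589
```

Request:
drive_tool(
  increments=[
    [[0,0,0],[0,0,0]],
    [[0,0,0],[0,0,0]],
    [[0,0,0],[0,0,0]],
  ],
)

```text
t: 8.0
eef_pos: [568.9, 156.3, 29.5]
tcp_rot: [3.142, -0.0, -0.456]
ft_force: [0.1, 1.2, -0.9]
opening: 0.584
```

Request:
drive_tool(
  increments=[
    [[0,0,-0.1],[0,0,0]],
    [[0,0,-0.2],[0,0,0]],
    [[0,0,-0.4],[0,0,0]],
    [[0,0,-0.6],[0,0,0]],
    [[0,0,-0.6],[0,0,0]],
  ],
)

```text
t: 8.42
eef_pos: [568.7, 156.2, 87.8]
tcp_rot: [3.141, 0.0, -0.456]
ft_force: [0.3, 0.2, -2.0]
opening: 0.587
```

Request:
drive_tool(
  increments=[
    [[0,0,-0.6],[0,0,0]],
    [[0,0,-0.4],[0,0,0]],
    [[0,0,-0.1],[0,0,0]],
    [[0,0,0],[0,0,0]],
  ],
)

```text
t: 8.75
eef_pos: [569.2, 156.3, 121.0]
tcp_rot: [-3.14, -0.002, -0.456]
ft_force: [-0.2, -0.5, -2.2]
opening: 0.588
```

Run:
```python
from h import *
q=snap("scene","f_scene")
p=snap("wrist","f_wrist")
s=env.state();print(s["eef_pos"],s["tcp_rot"],s["t"],s["ft_force"],s["moment"],s["opening"])
a=p["pixels"];b=q["pixels"][130:280,280:480]
cv2.imwrite("pics/f2.png",cv2.resize(b,None,fx=3,fy=3,interpolation=3))
```

```text
[568.56656392 156.23303661 119.2809928 ] [ 3.14127028e+00  3.23554331e-04 -4.55641609e-01] 8.85 [ 0.32722591 -1.05462929 -1.9000867 ] [0.082621   0.06291454 0.01717264] 0.5892682000514089
```

View pics/f_wrist.png

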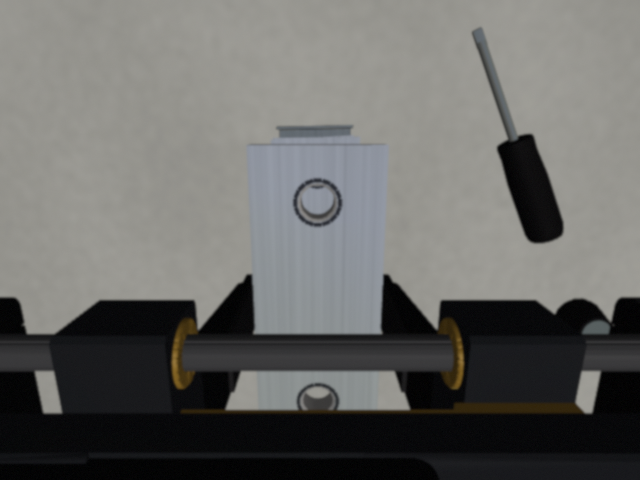

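View pics/f2.png

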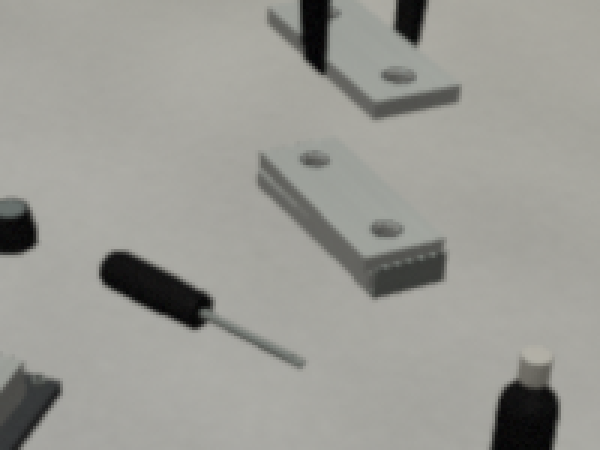

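Run:
```python
from h import *
p=dict(np.load("pics/f_wrist.npz"));y=-.4556
for u in [(317.4,202.3),(318,403)]:
    a=back(p,u,119.3+9.5);d=a[:2]-[568.7,156.25];print(a,d@[np.cos(y),np.sin(y)],d@[np.sin(y),-np.cos(y)])
```

```text
[611.27010554 135.26670338 128.8       ] 47.4605106264716 0.11204422732464878
[525.2747039  177.16364876 128.8       ] -48.19782420377849 0.3267842118608942
```

Request:
drive_tool(
  increments=[
    [[0,0.4,-0.3],[0,0,0]],
    [[0.1,0.8,-0.3],[0,0,0]],
    [[0.1,1,-0.3],[0,0,0]],
    [[0.1,1,-0.3],[0,0,0]],
    [[0.05,1,-0.3],[0,0,0]],
  ],
)

```text
t: 9.27
eef_pos: [521.7, 37.0, 164.5]
tcp_rot: [3.141, 0.001, -0.455]
ft_force: [0.9, -0.2, -1.7]
opening: 0.586
```

Request:
drive_tool(
  increments=[
    [[0,1,-0.3],[0,0,0]],
    [[0,1,-0.3],[0,0,0]],
    [[0,1,-0.3],[0,0,0]],
    [[0,0.7,-0.2],[0,0,-0.3]],
    [[0,0.4,0],[0,0,-0.6]],
  ],
)

```text
t: 9.68
eef_pos: [467.6, -74.2, 198.5]
tcp_rot: [3.141, -0.001, -0.384]
ft_force: [-0.2, -1.0, -2.1]
opening: 0.587
```

Request:
drive_tool(
  increments=[
    [[0,0,0],[0,0,-1]],
    [[0,0,0],[0,0,-1]],
    [[0,0,0],[0,0,-1]],
    [[0,0,0],[0,0,-1]],
    [[0,0,0],[0,0,-1]],
  ],
)

```text
t: 10.1
eef_pos: [468.2, -72.4, 197.3]
tcp_rot: [-3.141, 0.001, 0.02]
ft_force: [-0.3, 0.2, -1.8]
opening: 0.584
```

Request:
drive_tool(
  increments=[
    [[0,0,0],[0,0,-1]],
    [[0,0,0],[0,0,-1]],
    [[0,0,0],[0,0,-1]],
    [[0,0,0],[0,0,-0.7]],
    [[0,0,0],[0,0,-0.3]],
  ],
)

```text
t: 10.52
eef_pos: [468.3, -72.3, 197.3]
tcp_rot: [-3.141, 0.001, 0.339]
ft_force: [-0.2, -0.7, -2.0]
opening: 0.59
```

Request:
drive_tool(
  increments=[
    [[0,0,0],[0,0,0]],
    [[0,0,0],[0,0,0]],
    [[0,0,0],[0,0,0]],
    [[0,0,0],[0,0,0]],
  ],
)

```text
t: 10.85
eef_pos: [468.9, -72.1, 197.5]
tcp_rot: [3.142, 0.0, 0.335]
ft_force: [-1.1, 0.4, -2.2]
opening: 0.588
```

Run:
```python
from h import *
p=snap("wrist","g_wrist");s=env.state();print(s["eef_pos"],s["tcp_rot"],s["t"])
q=snap("top","g_top");q=snap("scene","g_scene")
```

```text
[468.94443568 -72.06334064 197.48278335] [3.14156601e+00 1.19153542e-04 3.35660297e-01] 10.9
```

View pics/g_wrist.png

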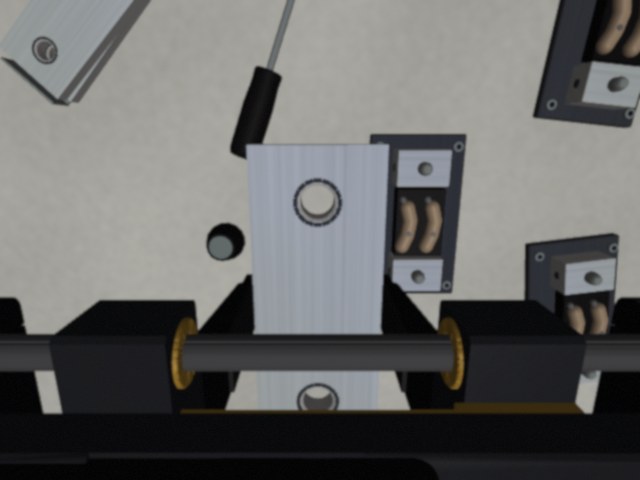

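Run:
```python
from h import *
p=dict(np.load("pics/g_wrist.npz"))
im=p["pixels"][125:300,365:475];cv2.imwrite("pics/g2.png",cv2.resize(im,None,fx=3,fy=3,interpolation=3))
t=dict(np.load("pics/g_top.npz"));cv2.imwrite("pics/g3.png",cv2.resize(t["pixels"][180:350,180:440],None,fx=3,fy=3,interpolation=3))
```

```text
(no output)
```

View pics/g2.png

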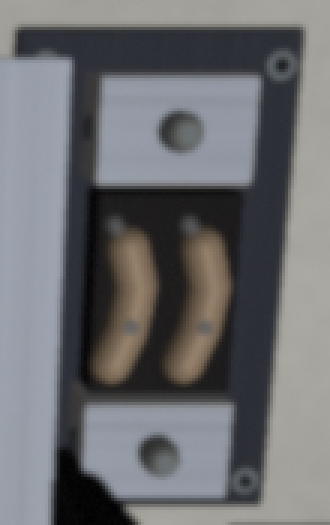

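View pics/g3.png

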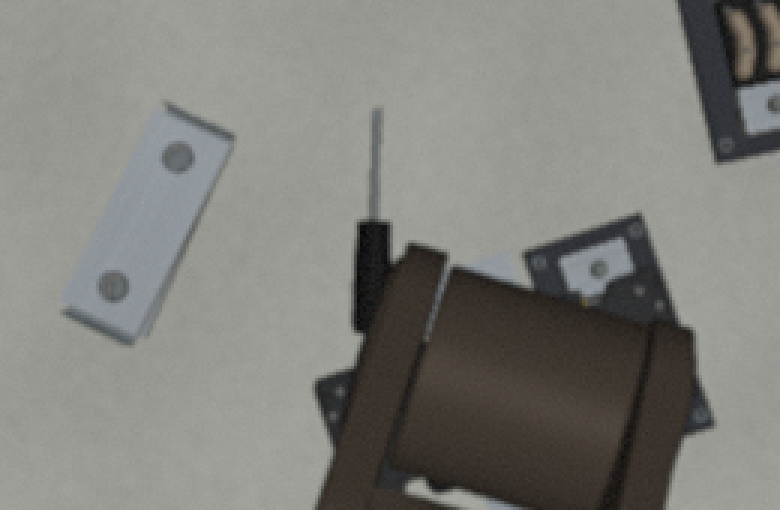

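Run:
```python
from h import *
p=dict(np.load("pics/g_wrist.npz"))
def rep(l,a,b): print(l,a[:2].round(1),b[:2].round(1),((a+b)/2)[:2].round(2),np.linalg.norm(a-b).round(2),np.arctan2(*(a-b)[[1,0]]).round(4))
o=np.array([365,125])
B=lambda u,z: back(p,np.array(u)/3+o,z)
rep("tips",B((185,132),45),B((162,457),45))
u=np.mean([B(c,34) for c in[(98,75),(262,75),(253,186),(97,187)]],0);l=np.mean([B(c,34) for c in[(85,403),(236,403),(226,500),(80,500)]],0)
rep("blocks",u,l)
rep("b tips",*(lambda q:(back(q,(281.8,120.2),45),back(q,(288.3,229.8),45)))(dict(np.load("pics/b_wrist.npz"))))
```

```text
tips [ 542.5 -140.7] [ 455.3 -171. ] [ 498.92 -155.84] 92.27 0.3343
blocks [ 542.1 -141.8] [ 453.4 -173. ] [ 497.75 -157.41] 94.01 0.3387
b tips [ 542.4 -142.6] [ 455.2 -173.1] [ 498.81 -157.82] 92.36 0.3364
```

Request:
drive_tool(
  increments=[
    [[-0.09,0.5,0],[0,0,-0.02]],
    [[-0.135,0.75,0],[0,0,0]],
    [[-0.135,0.75,0.2],[0,0,0]],
    [[-0.135,0.75,0.5],[0,0,0]],
    [[-0.05,0.24,0.8],[0,0,0]],
  ],
)

```text
t: 11.42
eef_pos: [484.8, -164.9, 153.5]
tcp_rot: [3.138, -0.003, 0.337]
ft_force: [0.7, -0.1, -3.2]
opening: 0.586
```

Request:
drive_tool(
  increments=[
    [[0,0,1],[0,0,0]],
    [[0,0,1],[0,0,0]],
    [[0,0,0.7],[0,0,0]],
    [[0,0,0.3],[0,0,0]],
    [[0,0,0.1],[0,0,0]],
  ],
)

```text
t: 11.83
eef_pos: [482.8, -161.9, 58.2]
tcp_rot: [-3.14, 0.002, 0.338]
ft_force: [0.0, -0.1, -1.9]
opening: 0.583
```

Request:
drive_tool(
  increments=[
    [[0,0,0],[0,0,0]],
    [[0,0,0],[0,0,0]],
    [[0,0,0],[0,0,0]],
    [[0,0,0],[0,0,0]],
    [[0,0,0],[0,0,0]],
  ],
)

```text
t: 12.25
eef_pos: [483.6, -162.2, 60.4]
tcp_rot: [3.14, -0.001, 0.338]
ft_force: [0.0, 0.1, -2.4]
opening: 0.583
```

Run:
```python
from h import *
q=snap("scene","h_scene");p=snap("wrist","h_wrist")
s=env.state();print(s["eef_pos"],s["tcp_rot"],s["t"],s["ft_force"],s["moment"],s["opening"])
cv2.imwrite("pics/h2.png",cv2.resize(q["pixels"][180:310,180:330],None,fx=4,fy=4,interpolation=3))
```

```text
[ 483.49202087 -162.15418095   60.04326742] [ 3.14082618e+00 -6.34935905e-04  3.38096984e-01] 12.35 [ 0.34377948 -0.04975219 -2.35227191] [-0.02352181 -0.01537388 -0.0270766 ] 0.5843084989785611
```

View pics/h2.png

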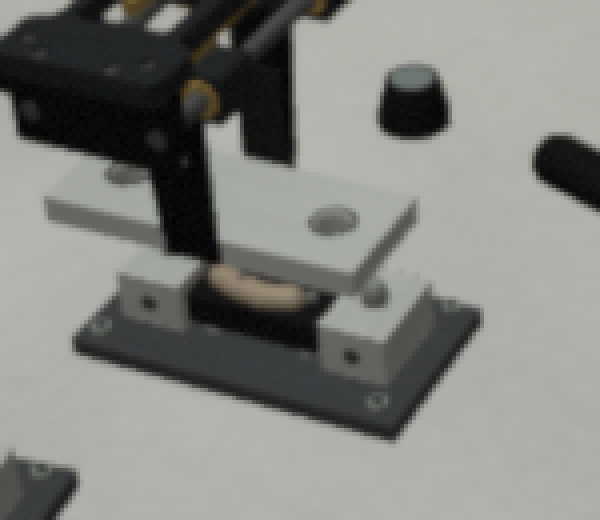

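View pics/h_wrist.png

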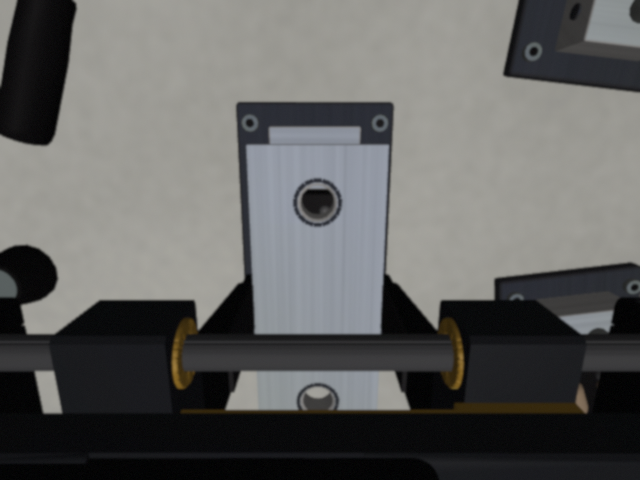

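Run:
```python
from h import *
p=dict(np.load("pics/h_wrist.npz"));y=.338;T=np.array([483.4,-162.15])
for n,u,z in [("footL",(237,103),10),("footR",(393.3,103),10),("scL",(250,123),11),("scR",(380,123),11),("blkL",(268.5,127),34),("blkR",(361,127),34),("plL",(246.5,145.5),69.5),("plR",(390,145),69.5),("bore",(317.5,202.5),69.5)]:
    d=back(p,u,z)[:2]-T;print(n,d@[np.cos(y),np.sin(y)],d@[np.sin(y),-np.cos(y)])
```

```text
footL 89.91600302441068 -40.86736968220829
footR 89.86171862019341 41.36339624347778
scL 79.79634530048399 -34.31838713324026
scR 79.74693209840164 34.61442785527019
blkL 77.31870562647778 -21.89292451055754
blkR 77.28664173621823 22.130430383461817
plL 69.64246954478304 -26.654147702735063
plR 69.7900333905246 29.9627580087062
bore 46.92929767633525 1.3428733593278193
```

Request:
drive_tool(
  increments=[
    [[0,-0.04,0.1],[0,0,0]],
    [[0,0,0.1],[0,0,0]],
    [[0,0,0.08],[0,0,0]],
    [[0,0,0.05],[0,0,0]],
    [[0,0,0.02],[0,0,0]],
  ],
)

```text
t: 12.77
eef_pos: [482.8, -160.9, 48.6]
tcp_rot: [-3.141, 0.0, 0.338]
ft_force: [0.5, 0.6, -1.8]
opening: 0.591
```

Request:
drive_tool(
  increments=[
    [[0,0,0.01],[0,0,0]],
    [[0,0,0],[0,0,0]],
    [[0,0,0],[0,0,0]],
    [[0,0,0],[0,0,0]],
  ],
)

```text
t: 13.1
eef_pos: [483.0, -161.0, 48.8]
tcp_rot: [3.141, -0.0, 0.338]
ft_force: [-0.2, 0.2, -2.1]
opening: 0.585
```

Request:
drive_tool(
  increments=[
    [[0,0,0.02],[0,0,0]],
    [[0,0,0],[0,0,0]],
    [[0,0,0.02],[0,0,0]],
    [[0,0,0],[0,0,0]],
    [[0,0,0],[0,0,0]],
  ],
)

```text
t: 13.52
eef_pos: [482.9, -161.0, 47.5]
tcp_rot: [3.141, -0.0, 0.338]
ft_force: [-0.4, 0.4, -2.3]
opening: 0.583
```

Request:
drive_tool(
  increments=[
    [[0,0,0.02],[0,0,0]],
    [[0,0,0],[0,0,0]],
    [[0,0,0],[0,0,0]],
  ],
)

```text
t: 13.77
eef_pos: [482.9, -161.0, 47.4]
tcp_rot: [3.141, -0.0, 0.338]
ft_force: [-1.4, 0.7, 5.0]
opening: 0.584
```

Request:
drive_tool(
  increments=[
    [[0,0,0.02],[0,0,0]],
    [[0,0,0],[0,0,0]],
    [[0,0,0],[0,0,0]],
  ],
)

```text
t: 14.02
eef_pos: [483.0, -161.0, 47.2]
tcp_rot: [3.141, -0.0, 0.338]
ft_force: [-2.6, 1.7, 12.4]
opening: 0.584
```

Request:
drive_tool(
  increments=[
    [[0,0,-0.02],[0,0,0]],
    [[0,0,0],[0,0,0]],
    [[0.05,0,0],[0,0,0]],
    [[0.05,0,0],[0,0,0]],
    [[0.05,0,0],[0,0,0]],
  ],
)

```text
t: 14.43
eef_pos: [486.7, -159.6, 47.3]
tcp_rot: [-3.142, 0.001, 0.338]
ft_force: [-5.6, -2.1, 8.7]
opening: 0.586
```

Request:
drive_tool(
  increments=[
    [[0.04,0,0],[0,0,0]],
    [[0.04,0,0],[0,0,0]],
    [[0.04,0,0],[0,0,0]],
    [[0.03,0,0],[0,0,0]],
    [[0,0,0],[0,0,0]],
  ],
)

```text
t: 14.85
eef_pos: [491.3, -158.1, 47.2]
tcp_rot: [3.141, 0.0, 0.338]
ft_force: [-2.9, -0.3, 6.4]
opening: 0.585
```

Request:
drive_tool(
  increments=[
    [[0.03,0,0],[0,0,0]],
    [[0.03,0,0],[0,0,0]],
    [[0,0,0],[0,0,0]],
    [[0,0,0],[0,0,0]],
  ],
)

```text
t: 15.18
eef_pos: [493.2, -157.4, 46.9]
tcp_rot: [3.141, -0.0, 0.338]
ft_force: [-1.7, -0.5, 2.5]
opening: 0.588
```

Request:
drive_tool(
  increments=[
    [[0.03,0,0.01],[0,0,0]],
    [[0.03,0,0],[0,0,0]],
    [[0,0,0],[0,0,0]],
    [[0,0,0],[0,0,0]],
  ],
)

```text
t: 15.52
eef_pos: [494.8, -156.7, 46.4]
tcp_rot: [-3.142, 0.0, 0.338]
ft_force: [-0.3, 0.8, -2.3]
opening: 0.584
```

Request:
drive_tool(
  increments=[
    [[0.03,0,0.02],[0,0,0]],
    [[0.03,0,0],[0,0,0]],
    [[0,0,0],[0,0,0]],
    [[0,0,0],[0,0,0]],
  ],
)

```text
t: 15.85
eef_pos: [496.5, -156.2, 46.0]
tcp_rot: [3.142, 0.0, 0.338]
ft_force: [-0.8, 0.9, -1.8]
opening: 0.585
```

Request:
drive_tool(
  increments=[
    [[0.03,0,0.04],[0,0,0]],
    [[0,0,0.04],[0,0,0]],
    [[0,0,0],[0,0,0]],
    [[0,0,0],[0,0,0]],
  ],
)

```text
t: 16.18
eef_pos: [497.3, -155.9, 43.5]
tcp_rot: [-3.142, 0.0, 0.338]
ft_force: [-0.0, -1.2, -2.9]
opening: 0.59
```

Request:
drive_tool(
  increments=[
    [[0,0,0.03],[0,0,0]],
    [[0,0,0.03],[0,0,0]],
    [[0,0,0],[0,0,0]],
    [[0,0,0],[0,0,0]],
  ],
)

```text
t: 16.52
eef_pos: [497.3, -155.9, 41.8]
tcp_rot: [-3.142, 0.0, 0.338]
ft_force: [-0.3, -0.0, -2.2]
opening: 0.59
```

Request:
drive_tool(
  increments=[
    [[0,0,0.03],[0,0,0]],
    [[0,0,0.02],[0,0,0]],
    [[0,0,0],[0,0,0]],
    [[0,0,0],[0,0,0]],
  ],
)

```text
t: 16.85
eef_pos: [497.4, -155.9, 40.5]
tcp_rot: [3.141, -0.0, 0.338]
ft_force: [-1.0, 0.1, 1.0]
opening: 0.59
```

Request:
drive_tool(
  increments=[
    [[0,0,0.03],[0,0,0]],
    [[0,0,0.03],[0,0,0]],
    [[0,0,0],[0,0,0]],
    [[0,0,0],[0,0,0]],
  ],
)

```text
t: 17.18
eef_pos: [497.4, -155.9, 38.7]
tcp_rot: [3.141, -0.0, 0.338]
ft_force: [-1.4, 1.0, 6.0]
opening: 0.586
```

Request:
drive_tool(
  increments=[
    [[0,0,0.03],[0,0,0]],
    [[0,0,0.03],[0,0,0]],
    [[0,0,0],[0,0,0]],
    [[0,0,0],[0,0,0]],
  ],
)

```text
t: 17.52
eef_pos: [497.5, -155.9, 37.0]
tcp_rot: [3.141, -0.0, 0.338]
ft_force: [-1.2, 0.9, 8.1]
opening: 0.585
```

Request:
drive_tool(
  increments=[
    [[0,0,0.02],[0,0,0]],
    [[0,0,0],[0,0,0]],
    [[0,0,0],[0,0,0]],
  ],
)

```text
t: 17.77
eef_pos: [497.4, -155.9, 36.5]
tcp_rot: [3.141, -0.0, 0.338]
ft_force: [-1.6, 1.0, 8.1]
opening: 0.587
```

Request:
drive_tool(
  increments=[
    [[0,0,0.02],[0,0,0]],
    [[0,0,0],[0,0,0]],
    [[0,0,0],[0,0,0]],
  ],
)

```text
t: 18.02
eef_pos: [497.4, -155.9, 36.4]
tcp_rot: [3.141, -0.0, 0.338]
ft_force: [-3.3, 1.3, 16.4]
opening: 0.588
```

Request:
drive_tool(
  increments=[
    [[0,0,0.01],[0,0,0]],
    [[0,0,0],[0,0,0]],
    [[0,0,0],[0,0,0]],
    [[0,0,0],[0,0,0]],
  ],
)

```text
t: 18.35
eef_pos: [497.4, -155.9, 36.4]
tcp_rot: [3.141, -0.001, 0.338]
ft_force: [-5.2, 1.6, 20.2]
opening: 0.589
```

Run:
```python
from h import *
q=snap("scene","i_scene");p=snap("wrist","i_wrist");t=snap("top","i_top")
s=env.state();print({k:np.round(s[k],4).tolist() for k in s})
cv2.imwrite("pics/i2.png",cv2.resize(q["pixels"][180:310,180:330],None,fx=4,fy=4,interpolation=3))
```

```text
{'t': 18.5, 'joints': [-0.4305, 0.606, 1.9734, -0.0002, 0.5612, 0.8024], 'qvel': [0.0008, -0.0011, 0.0007, -0.0008, 0.0008, 0.0009], 'tau': [-0.1092, -46.7502, -13.3275, 0.0603, -1.4881, -0.0019], 'eef_pos': [497.4363, -155.9525, 36.4237], 'tcp_rot': [3.1408, -0.0007, 0.338], 'ft_force': [-5.1003, 1.6655, 21.5798], 'moment': [0.4052, 0.893, 0.0236], 'opening': 0.587}
```

View pics/i2.png

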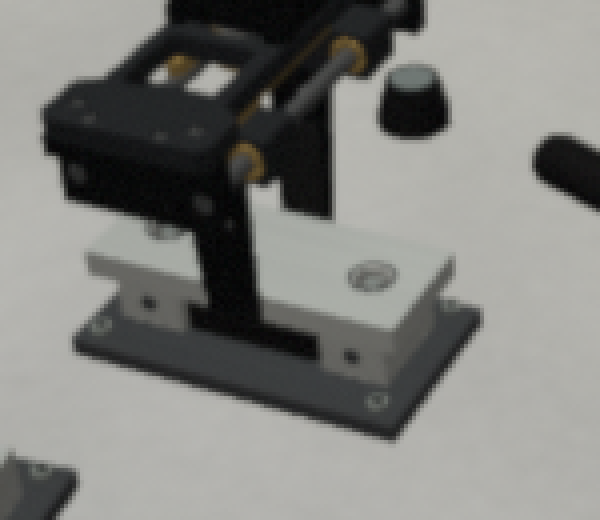

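View pics/i_wrist.png

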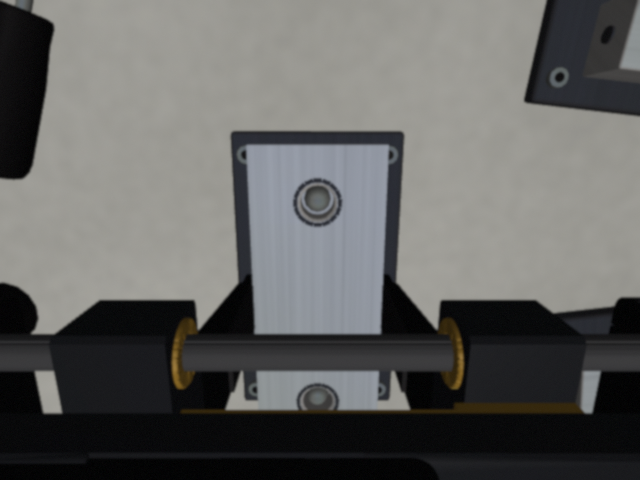

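View pics/i_scene.png

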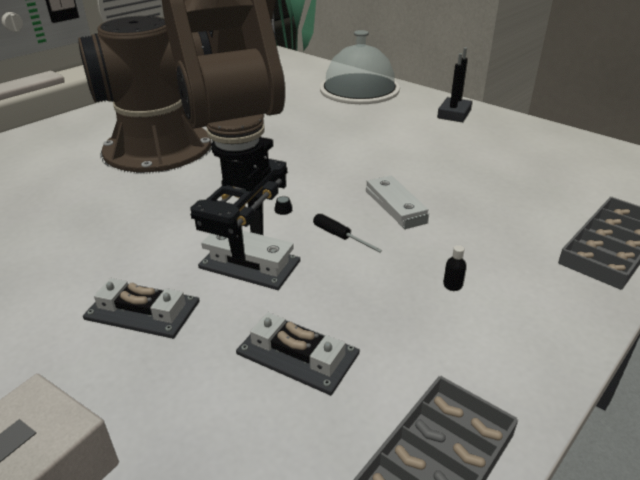

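Run:
```python
from h import *
print(env.job_done()); s=env.state();print(s["t"],s["eef_pos"],s["ft_force"])
```

```text
the job is handed in; nothing more can be done
None
the job is handed in; nothing more can be done
```

I took only the top cover off the stack and laid it level on the pin tips of the leftmost jig. It was in line with the jig, about 15 mm short of its place. I then slid it along until its bores dropped over both pins, pressed it home, and handed the job in at about 18.5 s with it still gripped and pressed down.

**Final checks:**
- The tool height was 36.4 mm, so the cover's underside is at about 34 mm, which is home. Tilt was under 1 mrad.
- The push read about 21 N and held steady, against about 8 N just before the cover met the end blocks. A sideways force of about 5 N remained.
- The last pictures showed the pins inside both bores. The other two covers were still stacked, and the screwdriver, bottle and loupe were in their places.

**Disagreements:** the cameras differed by up to about 3 mm on where the jig was. I settled this with a last wrist-camera view that showed cover and jig together, and moved the cover 1.2 mm sideways. After that the bores went onto the pins with almost no sideways force.

I could not read the state after handing in, so the second of holding afterwards is unchecked.

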